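Clear the bay, then hold the power module over it

TASK

I am about to refit a power module in the opened grey chassis. First clear the two pieces of white packing foam off the chassis into the waste bin; then take the long narrow module (not the square one) by its grip, carry it over the patch panel without touching the panel or the chassis with it, and stop with it level, centred over the empty bay, lined up with it and about 15 mm above its mouth, touching nothing. Finish while still holding it hovering there so I can check the fit before it goes in, and leave everything else where it is.

Things in the scene. Friction and masses are not known exactly. Their poses are not given: they have to be found in the camera images.
- chassis: Grey equipment chassis fixed to the desk, 240 (x) x 200 (y) x 60 mm high, flat top with one rectangular pocket (the bay) and dark flush vent lines. Origin: centre of its underside, on the desk; z up. Turned up to 15 degrees either way about the vertical from place to place.
- bay (a point): Centre of the bay's mouth, on the chassis top 60 mm above the desk, 40 mm to the -y side of the chassis centre. Axes as the chassis. The bay is 110 mm along x, 54 mm along y and 45 mm deep.
- module: Long narrow plug-in power module, loose on the desk, about 0.3 to 0.55 kg: an aluminium can 96 (x) x 40 (y) x 38 mm high with a black upright grip rib on top, 50 mm along x, 14 mm thick along y and 32 mm high (its top 70 mm above the underside). Origin: centre of the underside; z up. The same either way round. It fits the bay with its x along the bay's x.
- square_module: Fan module that does not belong in this bay, to be left alone: aluminium can 64 x 64 x 38 mm high with the same grip rib. It may stand in either of the two module places. Origin: centre of the underside.
- panel: Patch panel frame fixed to the desk between the modules and the chassis: a dark steel bar 440 (x) x 56 (y) x 88 mm high with rows of sockets on both faces. Origin: centre of the underside.
- foam_bar: Straight bar of white stiff packing foam, 84 (x) x 30 (y) x 28 mm (z), 20 g, lying on the chassis top across the bay's mouth, loose. Origin: centre of the underside.
- foam_bar_mid (a point): Centre of the foam bar, 14 mm above its underside.
- foam_corner: L-shaped corner piece of white stiff packing foam, 30 mm high, 20 g, loose on the chassis top beside the bay. Long leg 76 mm along x and 24 mm wide, centred on the origin; the short leg is 24 mm wide and sticks out 32 mm to +y from the long leg's +x end. Origin: underside, middle of the long leg.
- foam_corner_mid (a point): Middle of the foam corner's long leg, 15 mm above its underside.
- bin: Open grey waste bin fixed on the desk, 200 (x) x 170 (y) x 110 mm high, walls 4 mm. Origin: centre of its underside.
- tape: Roll of black tape lying flat, 90 mm across, 24 mm high; leave alone. Origin: centre of the underside.
- mouse: Black computer mouse, 100 x 56 x 32 mm; leave alone. Origin: centre of the underside.
- screwdriver: Screwdriver, 190 mm, lying on the desk; leave alone. Origin on its underside.
- adapter: Black mains adapter block, 85 x 45 x 30 mm; leave alone. Origin: centre of the underside.

How it is judged:
By the outcome, as a careful person would: the job done as asked, in the order asked, and still so for the second after the job is handed in, while the arm keeps its last pose, push and grip.
It also fails if it takes over 72 s, if anything falls off the work surface, if the arm or the gripper's body presses on something with over 40 N, if the wrist force passes 120 N, or if a joint passes its speed limit or range.

ROBOT

A 7-joint arm with a two-finger parallel gripper is mounted at the origin on the work surface. World frame = base frame: x ahead of the robot, y to its left, z up, the work surface at z = 0. Lengths are in m, angles in rad, forces in N, time in s.
With the tool pointing down it reaches from about 0.4 to 0.9 m from the base axis. Payload 5.5 kg.
Tool frame: the origin (TCP) lies midway between the tips of the shut fingers; the grasp point (between the pads) lies 19 mm behind it; z points along the fingers, y is the line along which they close (so a half turn about z gives the same grasp; the last joint's range is limited). The gripper opens to 92 mm and grips with 3 to 60 N. Pads are 19 mm wide; open, the fingers measure 130 mm over their backs; the gripper's body (75 mm by 190 mm) begins 47 mm behind the grasp point.
Start: joints at [1.535, 0.501, -0.427, 1.55, 0.221, 1.138, -0.21], TCP at [0.191, -0.621, 0.227] pointing down, gripper open.
Joint ranges: [-2.88, 2.88], [-0.31, 2.03], [-1.54, 1.56], [0.2, 2.42], [-1.41, 4.55], [0.19, 2.02], [-2.57, 2.57]. Speed limits (rad/s): [2.57, 2.57, 3.14, 3.14, 3.14, 3.14, 3.14].

INTERFACE

Orientations are given as a rotation vector (axis times angle).
In Python, from bench import robot, cams, workorder gives the robot as it stands.
- The arm moves only by the tool jog_arm, never from a script. Its argument "plan" is a list that holds one entry, the list of rows, each a list of 7 numbers: the shift along the tool's x, y, z in mm, then the turn, a rotation vector about the tool's x, y, z in degrees, then the finger opening in mm, from 0 to 91.8. A call has 1 to 10 rows; each row shifts and turns the commanded pose from where the row before left it, along the tool's axes as they then stand; what a row does not reach is not made up. A row lasts 1/10 s, in which the tool goes at most 50 mm and 8.59 degrees, less where a joint would pass 70% of its speed; a pose out of reach is approached as far as the arm can. A call is refused whole if a number of a shift passes 50 or a number of a turn 8.59, either way. A call with a gripper value outside its range is refused whole. The fingers move at their own pace and stop on an object; the grip force is fixed at half the most. Time passes only in rows, so rows that do not move let the fingers close. It gives the time, the measured TCP pose, the force, the opening and the grip force at its end, in the units of the state.
- robot.state(): the state, without advancing time (a new reading comes with each control period).
- cams.capture(name): name is "scene" or "top" or "wrist"; returns a dict with "img" (400x640x3 uint8, blue, green, red), "fx", "fy", "cx", "cy" (pixels), "rvec" (rotation vector, rad) and "tvec" (3), from world to camera coordinates, as OpenCV has them. Camera axes: x right, y down, z forward; pixel columns grow to the right and rows downward; lengths in m; the calibration is good to about 2 mm. A picture is of the moment at which its call begins. There is no depth.
- workorder.job_done(): hands the job in; it is judged then, once.
The state is a dict: "time": time; "joints": joint angles; "dq": joint speeds; "effort": joint torques, N m; "position": TCP position; "tcp_rot": TCP orientation; "ft_force": force on the tool from outside, world axes, zero at the start; "torque": the same for the moment, N m; "opening": opening from 0.0 (shut) to 1.0 (fully open); "grasp_force": force on a finger pad.
Only numpy, scipy, OpenCV 4.12 (cv2) and the standard library are available. Lean on these libraries where they do the work, as an engineer would, in place of code of your own. Each camera call takes 0.05 s, during which the arm holds its last target. There are 200 camera calls.

## Working session

There is one attempt and no reset: what is moved stays moved. The work goes in short steps, Python scripts to look and compute and a tool call to move; the robot and the scene stay as the last step left them, time stands still between calls to the robot, and variables do not carry over. Pictures are saved under pics/ and viewed, at most 10 in all, crops included, and the job is handed in when it is done.

Besides the shell and the picture viewer there is one more tool, called after ">>>" as name(argument=value, ...) on one line, values as JSON. jog_arm: Moves the arm, as the interface text tells. Its arguments: {"type":"object","properties":{"plan":{"type":"array","items":{"type":"array","items":{"type":"array","items":{"type":"number"}}}}},"required":["plan"]}

```bash
mkdir -p pics; ls
python3 - <<'E'
from bench import robot,cams
import cv2
s=robot.state();print(s)
for n in("top","scene"):
    c=cams.capture(n);cv2.imwrite(f"pics/{n}0.png",c["img"]);print(n,c["fx"],c["cx"],c["cy"],c["rvec"],c["tvec"])
E
```

```text
pics
{'time': 0.0, 'joints': array([ 1.53519081,  0.50183018, -0.42680329,  1.5514457 ,  0.2208027 ,
        1.13829032, -0.21030238]), 'dq': array([-0.00126954, -0.00048344,  0.00109164, -0.00144955,  0.00030409,
        0.00015782,  0.00133313]), 'effort': array([ 6.15308581e-04, -5.66586614e+01, -5.81608772e+00, -2.79104322e+01,
       -6.86441618e-02,  3.08504119e-02,  1.80881880e-04]), 'position': array([ 0.19110618, -0.62054463,  0.22569229]), 'tcp_rot': array([-3.10469908e+00, -4.67433505e-01,  3.43042933e-04]), 'ft_force': array([ 0.22756961,  0.0250184 , -0.16859445]), 'torque': array([-0.02697157,  0.0457636 ,  0.0241324 ]), 'grasp_force': 0.0, 'opening': 1.0017747132144343}
top 433.58865107828007 323.2152064661944 191.78713497874466 [ 2.07865455 -2.12571233  0.2372285 ] [0.06516515 0.48837222 1.22616787]
scene 434.22798389731213 317.4880277501087 205.21283876141229 [ 1.7509074   1.72579421 -0.77497826] [-0.02953891 -0.2561315   1.49301653]
```

View pics/top0.png

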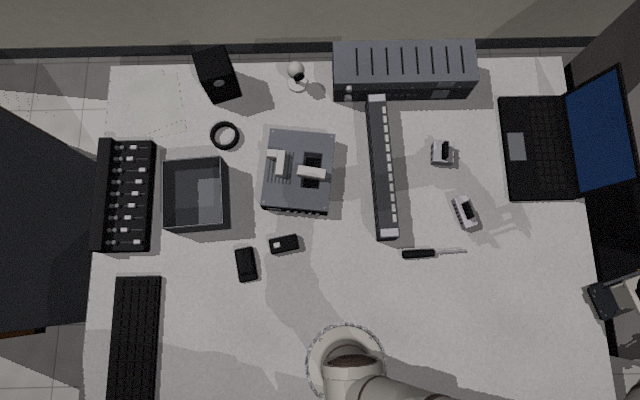

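View pics/scene0.png

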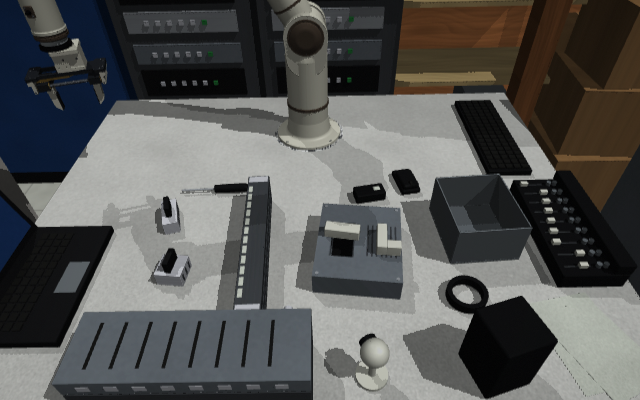

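The top view shows the chassis at about (298,170), the foam bar at (312,172), the L-piece at (278,162) and the bin at (195,193). The panel runs along x≈382. The square module is at (442,152), and the long one is at (465,212). Next I'll measure on the known planes.

```bash
cat > h.py <<'E'
import numpy as np,cv2
from bench import robot,cams
def ray(c,px,z):
    """pixels -> world points on the plane at height z"""
    R=cv2.Rodrigues(np.array(c["rvec"],float))[0];o=-R.T@np.ravel(c["tvec"])
    K=np.array([[c["fx"],0,c["cx"]],[0,c["fy"],c["cy"]],[0,0,1]])
    d=(R.T@np.linalg.inv(K)@np.c_[np.reshape(px,(-1,2)),np.ones(len(np.reshape(px,(-1,2))))].T).T
    return o+d*((z-o[2])/d[:,2])[:,None]
def blob(c,mask,roi,z,minA=15,eps=None):
    x0,y0,x1,y1=roi;m=np.zeros_like(mask);m[y0:y1,x0:x1]=mask[y0:y1,x0:x1]
    for k in cv2.findContours(m,cv2.RETR_EXTERNAL,cv2.CHAIN_APPROX_NONE)[0]:
        if cv2.contourArea(k)<minA: continue
        w=ray(c,k.reshape(-1,2).astype(float),z)[:,:2]
        r=cv2.minAreaRect((w*1000).astype(np.float32))
        print("px",k.reshape(-1,2).mean(0).round(1),"rect mm",np.round(r[0],1),np.round(r[1],1),round(r[2],1), "corners",cv2.boxPoints(r).round().tolist())
        yield k
E
python3 - <<'E'
from h import *
c=cams.capture("top");im=c["img"];g=cv2.cvtColor(im,cv2.COLOR_BGR2GRAY);hsv=cv2.cvtColor(im,cv2.COLOR_BGR2HSV)
print("foam");list(blob(c,((im.min(2)>150)*255).astype(np.uint8),(260,140,335,200),.089))
print("ribs");list(blob(c,((g<45)*255).astype(np.uint8),(425,135,500,235),.070))
print("bay");list(blob(c,((g<45)*255).astype(np.uint8),(295,145,330,195),.060))
print("bin",ray(c,[[162,159],[223,156],[164,231],[222,229]],.11).round(3))
print("chassis",ray(c,[[270,128],[335,135],[262,207],[328,214]],.06).round(3))
print("panel",ray(c,[[368,96],[386,95],[380,240],[398,237]],.088).round(3))
a=cv2.resize(im[110:240,240:500],None,fx=3,fy=3,interpolation=cv2.INTER_CUBIC);cv2.imwrite("pics/z1.png",a)
E
```

```text
foam
px [310.9 171. ] rect mm [544.8  88.2] [79.7 25.8] 78.9 corners [[524.0, 52.0], [550.0, 47.0], [565.0, 125.0], [540.0, 130.0]]
px [275.9 158.4] rect mm [577.8 196.9] [59.1 73.2] 88.7 corners [[541.0, 168.0], [614.0, 166.0], [615.0, 226.0], [542.0, 227.0]]
ribs
px [467.6 210. ] rect mm [ 423.1 -362. ] [46.3 21.5] 16.5 corners [[398.0, -358.0], [404.0, -379.0], [448.0, -366.0], [442.0, -345.0]]
px [444.6 150.3] rect mm [ 604.5 -311.8] [17.9 54. ] 85.2 corners [[577.0, -318.0], [631.0, -323.0], [632.0, -305.0], [578.0, -301.0]]
bay
px [309.6 182.5] rect mm [517.1  93.8] [53.2 30.1] 79.7 corners [[498.0, 70.0], [527.0, 65.0], [537.0, 117.0], [507.0, 123.0]]
px [312.7 159.6] rect mm [588.3  84.6] [51.6 41.4] 81.2 corners [[564.0, 62.0], [605.0, 56.0], [613.0, 107.0], [572.0, 113.0]]
bin [[0.585 0.516 0.11 ]
 [0.59  0.341 0.11 ]
 [0.376 0.498 0.11 ]
 [0.378 0.337 0.11 ]]
chassis [[0.692 0.212 0.06 ]
 [0.665 0.015 0.06 ]
 [0.447 0.234 0.06 ]
 [0.422 0.042 0.06 ]]
panel [[ 0.777 -0.088  0.088]
 [ 0.779 -0.143  0.088]
 [ 0.34  -0.102  0.088]
 [ 0.347 -0.153  0.088]]
```

View pics/z1.png

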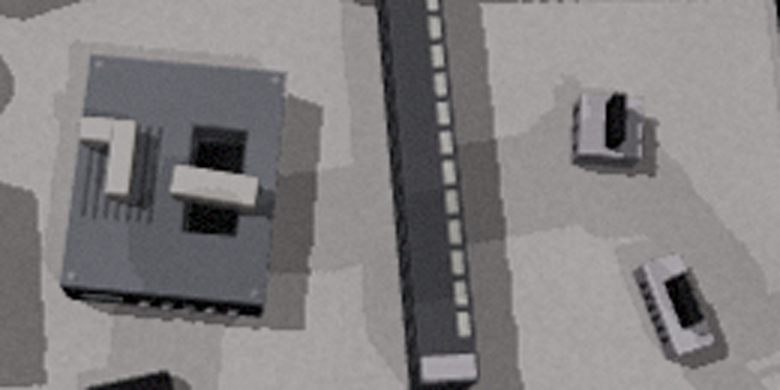

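The zoomed view confirms the layout. The long module's rib is at crop (685,300), the bay is at (215,180) under the foam bar, and the L-piece has its short leg on the +x end pointing +y. Now I'll move above the bar.

>>> jog_arm(plan=[[[34,-36,-2,0,0,0,70],[34,-36,-2,0,0,0,70],[34,-36,-2,0,0,0,70],[34,-36,-2,0,0,0,70],[34,-36,-2,0,0,0,70],[34,-36,-2,0,0,0,70],[34,-36,-2,0,0,0,70],[34,-36,-2,0,0,0,70],[34,-36,-2,0,0,0,70],[34,-36,-2,0,0,0,70]]])

```text
time: 1.15
position: [0.4106, -0.1752, 0.2469]
tcp_rot: [3.106, 0.467, 0.0]
ft_force: [1.0, -0.7, -0.3]
opening: 0.758
grasp_force: 0.0
```

>>> jog_arm(plan=[[[34,-36,0,0,0,0,70],[34,-36,0,0,0,0,70],[34,-36,0,0,0,0,70],[34,-36,0,0,0,0,70],[34,-36,0,0,0,0,70],[34,-36,0,0,0,0,70],[0,0,0,0,0,-8,70],[0,0,0,0,0,-8,70],[0,0,0,0,0,-8,70],[0,0,0,0,0,-8,70]]])

```text
time: 2.15
position: [0.5414, 0.0898, 0.2464]
tcp_rot: [-2.853, -1.315, 0.001]
ft_force: [-0.7, -0.2, 0.3]
opening: 0.762
grasp_force: 0.0
```

>>> jog_arm(plan=[[[0,0,0,0,0,-8,70],[0,0,0,0,0,-8,70],[0,0,0,0,0,-8,70],[0,0,0,0,0,-6,70],[0,0,0,0,0,0,70],[0,0,0,0,0,0,70]]])

```text
time: 2.75
position: [0.5416, 0.0893, 0.2465]
tcp_rot: [-2.425, -1.997, 0.0]
ft_force: [0.1, -0.3, -0.3]
opening: 0.767
grasp_force: 0.0
```

```bash
cat >> h.py <<'E'
from scipy.spatial.transform import Rotation as Rn
def pose():
    s=robot.state();R=Rn.from_rotvec(s["tcp_rot"]).as_matrix()
    return s,np.array(s["position"]),R,np.degrees(np.arctan2(R[1,0],R[0,0]))
def totool(target):
    s,p,R,yaw=pose();print("t",s["time"],"tcp mm",(p*1000).round(1),"yaw",yaw.round(2),"tilt",np.degrees(np.arccos(-R[2,2])).round(2),"J",s["joints"].round(2))
    print("tool shift mm",(R.T@(np.array(target)-p)*1000).round(1))
E
python3 - <<'E'
from h import *
c=cams.capture("wrist");cv2.imwrite("pics/w1.png",c["img"]);im=c["img"]
list(blob(c,((im.min(2)>150)*255).astype(np.uint8),(0,0,640,400),.088,500))
totool([.545,.088,.25])
E
```

```text
px [315.6 255.2] rect mm [526.4  12.1] [ 41.1 143.1] 79.0 corners [[452.0, 6.0], [593.0, -22.0], [601.0, 19.0], [460.0, 46.0]]
px [318.5 185.1] rect mm [545.  88.] [82.  28.9] 79.0 corners [[523.0, 51.0], [551.0, 45.0], [567.0, 126.0], [539.0, 131.0]]
px [321.9 105.8] rect mm [535.2 134.8] [260.1 675.9] 78.9 corners [[179.0, 72.0], [842.0, -58.0], [892.0, 198.0], [228.0, 327.0]]
t 2.8 tcp mm [541.6  89.3 246.6] yaw 78.96 tilt 0.02 J [ 0.63  0.48 -1.1   1.77  0.46  1.18 -0.8 ]
tool shift mm [-0.7  3.6 -3.4]
```

View pics/w1.png

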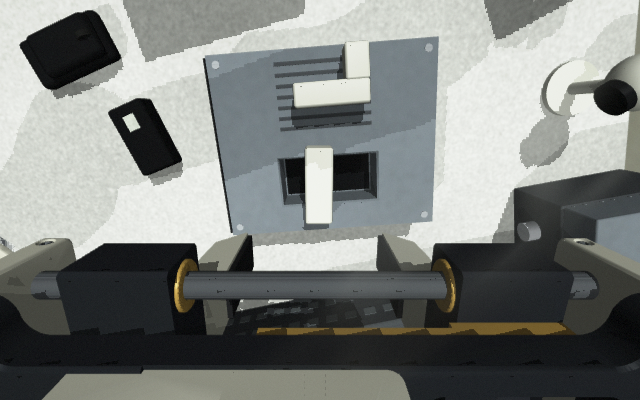

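The wrist view shows the bar at (318,185), the bay at (330,180) and the L-piece at (335,90). The bar measures 82x29 mm at (545, 88) and 79°, so it agrees with the top view. Descending to grip it.

>>> jog_arm(plan=[[[-1,4,46,0,0,0,70],[0,0,46,0,0,0,60],[0,0,46,0,0,0,60],[0,0,46,0,0,0,60],[0,0,0,0,0,0,20],[0,0,0,0,0,0,15],[0,0,0,0,0,0,15],[0,0,0,0,0,0,15],[0,0,0,0,0,0,15],[0,0,0,0,0,0,15]]])

```text
time: 3.8
position: [0.5473, 0.088, 0.0652]
tcp_rot: [2.42, 1.999, 0.005]
ft_force: [-1.1, -0.4, 8.0]
opening: 0.326
grasp_force: 30.0
```

Run:
```python
from h import *
s=robot.state();print(s["opening"]*91.8,s["grasp_force"],s["ft_force"])
totool([.48,.425,.24])
c=cams.capture("wrist");im=c["img"]
```

```text
29.955151495419887 30.003772974014282 [-1.06461081 -0.42485218  8.03319618]
t 3.8 tcp mm [547.3  88.   65.2] yaw 79.09 tilt 0.24 J [ 0.47  0.7  -0.89  1.9   0.71  0.88 -0.98]
tool shift mm [ 318.3 -129.1 -175.1]
```

>>> jog_arm(plan=[[[0,0,-40,0,0,0,15],[0,0,-40,0,0,0,15],[0,0,-40,0,0,0,15],[45.5,-18.5,-8,0,0,0,15],[45.5,-18.5,-8,0,0,0,15],[45.5,-18.5,0,0,0,0,15],[45.5,-18.5,0,0,0,0,15],[45.5,-18.5,0,0,0,0,15],[45.5,-18.5,0,0,0,0,15],[45.5,-18.5,0,0,0,0,15]]])

```text
time: 4.85
position: [0.4783, 0.4267, 0.2]
tcp_rot: [2.422, 1.999, 0.003]
ft_force: [1.4, 0.1, 0.1]
opening: 0.327
grasp_force: 30.0
```

Run:
```python
from h import *
s=robot.state();print(s["opening"]*91.8,s["grasp_force"],s["ft_force"])
totool([.48,.425,.1])
c=cams.capture("wrist");cv2.imwrite("pics/w2.png",c["img"]);c=cams.capture("top");im=c["img"];cv2.imwrite("pics/t2.png",im)
list(blob(c,((im.min(2)>150)*255).astype(np.uint8),(240,130,335,200),.090))
```

```text
29.974115629496133 29.994277954101562 [1.39824629 0.09772693 0.05956669]
t 4.85 tcp mm [478.3 426.7 200. ] yaw 79.07 tilt 0.11 J [-0.12  0.67 -0.98  1.59  0.59  1.2  -1.4 ]
tool shift mm [ -1.4   1.8 100. ]
px [307.5 184.7] rect mm [504.7 103.1] [21.4 28. ] 31.6 corners [[488.0, 109.0], [503.0, 86.0], [521.0, 97.0], [506.0, 121.0]]
px [276.6 177.6] rect mm [528.4 190.1] [143.1  81. ] 72.8 corners [[469.0, 134.0], [546.0, 110.0], [588.0, 247.0], [511.0, 270.0]]
px [242.  164.7] rect mm [567.9 293.2] [21.1 64.1] 69.7 corners [[534.0, 294.0], [594.0, 272.0], [602.0, 292.0], [541.0, 314.0]]
px [330.2 131.1] rect mm [664.8  30.1] [23.8  9.4] 88.7 corners [[660.0, 18.0], [669.0, 18.0], [670.0, 42.0], [660.0, 42.0]]
px [257.1 136.6] rect mm [655.  242.9] [57.  38.5] 20.6 corners [[622.0, 251.0], [635.0, 215.0], [688.0, 235.0], [675.0, 271.0]]
```

View pics/w2.png

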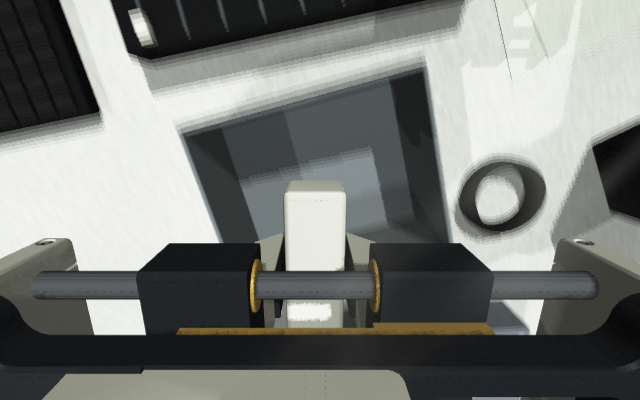

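The wrist view shows the bar held at (315,250) with the bin rim beyond it, far corners at about (180,130) and (430,65). I'll lower and release the bar inside the bin.

>>> jog_arm(plan=[[[0,0,40,0,0,0,15],[0,0,40,0,0,0,15],[0,0,25,0,0,0,15],[0,0,0,0,0,0,60],[0,0,0,0,0,0,60],[0,0,0,0,0,0,60],[0,0,-40,0,0,0,60],[0,0,-50,0,0,0,60],[0,0,-50,0,0,0,60],[0,0,0,0,0,0,60]]])

```text
time: 5.95
position: [0.4807, 0.4298, 0.2442]
tcp_rot: [-2.421, -2.0, -0.025]
ft_force: [0.3, -0.3, 0.3]
opening: 0.653
grasp_force: 0.0
```

>>> jog_arm(plan=[[[-39.5,16,0,0,0,0,60],[-39.5,16,0,0,0,0,60],[-39.5,16,0,0,0,0,60],[-39.5,16,0,0,0,0,60],[-39.5,16,0,0,0,0,60],[-39.5,16,0,0,0,0,60],[0,0,0,0,0,8,60],[0,0,0,0,0,8,60],[0,0,0,0,0,8,60],[0,0,0,0,0,8,60]]])

```text
time: 6.95
position: [0.5285, 0.1743, 0.2354]
tcp_rot: [2.883, 1.247, 0.005]
ft_force: [0.5, 0.7, -0.4]
opening: 0.647
grasp_force: 0.0
```

>>> jog_arm(plan=[[[0,0,0,0,0,8,60],[0,0,0,0,0,8,60],[0,0,0,0,0,8,60],[0,0,0,0,0,8,60],[0,0,0,0,0,8,60],[0,0,0,0,0,8,60],[0,0,0,0,0,0,60],[0,0,0,0,0,0,60]]])

```text
time: 7.75
position: [0.5282, 0.1745, 0.2348]
tcp_rot: [-3.141, 0.017, -0.003]
ft_force: [-0.2, 0.8, 0.6]
opening: 0.653
grasp_force: 0.0
```

Run:
```python
from h import *
c=cams.capture("wrist");cv2.imwrite("pics/w3.png",c["img"]);im=c["img"]
m=((im.min(2)>150)*255).astype(np.uint8)
m[235:]=0
for k in blob(c,m,(150,0,500,235),.090,500):
    w=ray(c,cv2.approxPolyDP(k,5,True).reshape(-1,2).astype(float),.09)*1000;print(w[:,:2].round().tolist())
totool([.566,.178,.25])
```

```text
px [362.5 217.6] rect mm [495.5 124.9] [37.1 42. ] 78.8 corners [[471.0, 111.0], [512.0, 103.0], [520.0, 139.0], [478.0, 147.0]]
[[508.0, 104.0], [511.0, 124.0], [498.0, 128.0], [507.0, 136.0], [518.0, 130.0], [508.0, 141.0], [494.0, 132.0], [489.0, 144.0], [478.0, 145.0], [478.0, 124.0], [485.0, 131.0], [483.0, 116.0], [478.0, 120.0], [482.0, 109.0], [486.0, 118.0], [495.0, 112.0], [506.0, 121.0]]
px [159.   35.7] rect mm [668.3 311. ] [20.4 46.4] 80.9 corners [[644.0, 305.0], [690.0, 297.0], [693.0, 317.0], [647.0, 325.0]]
[[691.0, 307.0], [689.0, 318.0], [647.0, 325.0], [663.0, 302.0], [678.0, 300.0]]
px [329.8 112.9] rect mm [587.3 158.5] [349.5 218.4] 89.4 corners [[476.0, -15.0], [695.0, -17.0], [698.0, 332.0], [480.0, 334.0]]
[[698.0, 297.0], [679.0, 274.0], [651.0, 274.0], [630.0, 297.0], [636.0, 327.0], [595.0, 333.0], [594.0, 308.0], [480.0, 300.0], [479.0, 257.0], [495.0, 270.0], [508.0, 266.0], [523.0, 278.0], [528.0, 273.0], [590.0, 293.0], [573.0, 252.0], [480.0, 245.0], [479.0, 234.0], [595.0, 219.0], [591.0, 188.0], [541.0, 194.0], [539.0, 172.0], [609.0, 164.0], [617.0, 217.0], [685.0, 209.0], [680.0, 172.0], [671.0, 164.0], [678.0, 150.0], [662.0, 28.0], [578.0, 38.0], [577.0, 50.0], [571.0, 39.0], [565.0, 45.0], [580.0, 53.0], [577.0, 65.0], [573.0, 51.0], [569.0, 67.0], [563.0, 61.0], [558.0, 69.0], [508.0, 75.0], [506.0, 46.0], [477.0, 50.0], [485.0, 42.0], [477.0, 42.0], [476.0, -6.0], [493.0, -1.0], [496.0, -10.0], [500.0, -2.0], [509.0, -15.0], [695.0, 14.0]]
t 7.8 tcp mm [528.1 174.5 234.6] yaw -0.65 tilt 0.09 J [ 0.24  0.39 -0.77  1.77  0.3   1.1  -2.21]
tool shift mm [ 37.9  -4.  -15.4]
```

View pics/w3.png

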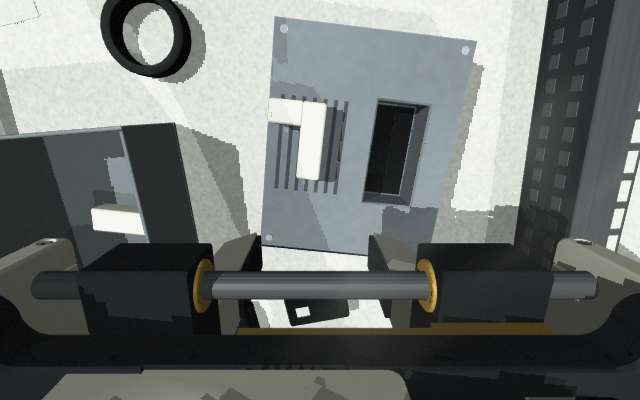

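The bar is in the bin at (115,218). The L-piece's long leg is at (310,140) and the empty bay is at (397,152). Now I'll grip the long leg about 32 mm from its near end.

>>> jog_arm(plan=[[[44,-5,0,0,0,0,60],[0,0,44,0,0,6,60],[0,0,45,0,0,0,60],[0,0,45,0,0,0,60],[0,0,30,0,0,0,60],[0,0,0,0,0,0,60],[0,0,0,0,0,0,12],[0,0,0,0,0,0,12],[0,0,0,0,0,0,12],[0,0,0,0,0,0,12]]])

```text
time: 8.8
position: [0.5732, 0.1787, 0.0715]
tcp_rot: [-3.135, 0.188, -0.005]
ft_force: [-0.0, -0.0, -0.0]
opening: 0.355
grasp_force: 0.0
```

>>> jog_arm(plan=[[[0,0,0,0,0,0,12],[0,0,0,0,0,0,12],[0,0,-40,0,0,0,12],[0,0,-50,0,0,0,12],[0,0,-50,0,0,0,12],[0,0,0,0,0,0,12]]])

```text
time: 9.4
position: [0.5762, 0.1809, 0.2174]
tcp_rot: [-3.132, 0.188, -0.019]
ft_force: [1.1, 0.3, -0.6]
opening: 0.263
grasp_force: 30.0
```

Run:
```python
from h import *
totool([.48,.415,.21])
```

```text
t 9.4 tcp mm [576.2 180.9 217.4] yaw -6.86 tilt 0.74 J [ 0.19  0.48 -0.72  1.69  0.35  1.09 -2.32]
tool shift mm [-123.5 -220.9    7.1]
```

>>> jog_arm(plan=[[[0,0,0,0,0,-8,12],[0,0,0,0,0,-8,12],[0,0,0,0,0,-8,12],[0,0,0,0,0,-8,12],[0,0,0,0,0,-8,12],[0,0,0,0,0,-8,12],[13.5,-40,0,0,0,0,12],[13.5,-40,0,0,0,0,12],[13.5,-40,0,0,0,0,12],[13.5,-40,0,0,0,0,12]]])

```text
time: 10.4
position: [0.5067, 0.3354, 0.2093]
tcp_rot: [2.942, 1.102, -0.0]
ft_force: [0.4, 0.4, -0.1]
opening: 0.259
grasp_force: 30.0
```

>>> jog_arm(plan=[[[13.5,-40,0,0,0,0,12],[13.5,-40,0,0,0,0,12],[0,0,0,0,0,0,12],[0,0,0,0,0,0,12]]])

```text
time: 10.8
position: [0.4737, 0.4138, 0.2092]
tcp_rot: [-2.939, -1.109, 0.001]
ft_force: [-0.0, -0.2, -0.3]
opening: 0.258
grasp_force: 30.0
```

Run:
```python
from h import *
totool([.48,.415,.10])
c=cams.capture("wrist");cv2.imwrite("pics/w4.png",c["img"])
```

```text
t 10.8 tcp mm [473.7 413.8 209.2] yaw 41.34 tilt 0.04 J [-0.14  0.6  -0.89  1.61  0.5   1.17 -2.  ]
tool shift mm [  5.6   3.3 109.2]
```

View pics/w4.png

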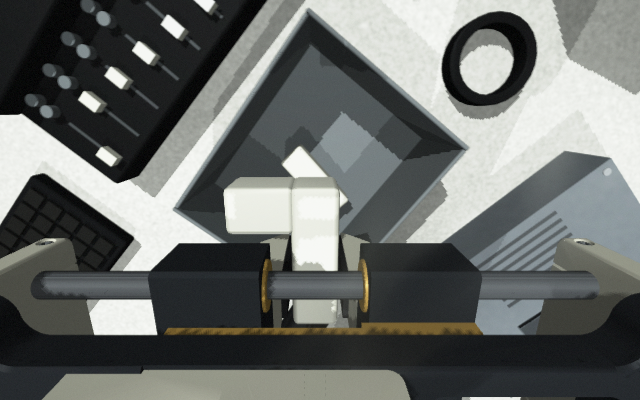

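The wrist view shows the L-piece held at (300,235), inside the bin rim outline ((175,210), (308,12), (468,150)), with the bar lying below it. Lowering and releasing.

>>> jog_arm(plan=[[[3,3,40,0,0,0,12],[0,0,40,0,0,0,12],[0,0,24,0,0,0,12],[0,0,0,0,0,0,55],[0,0,0,0,0,0,55],[0,0,0,0,0,0,55],[0,0,-40,0,0,0,55],[0,0,-50,0,0,0,55],[0,0,-50,0,0,0,55],[0,0,-20,0,0,0,55]]])

```text
time: 11.85
position: [0.4809, 0.415, 0.2737]
tcp_rot: [-2.938, -1.103, -0.016]
ft_force: [0.9, -0.4, 0.5]
opening: 0.6
grasp_force: 0.0
```

Run:
```python
from h import *
totool([.555,.0,.26])
c=cams.capture("wrist");a=c["img"];im=a
c=cams.capture("top");b=c["img"][130:250,140:380]
cv2.imwrite("pics/m1.png",np.vstack([cv2.resize(a,(480,300)),cv2.resize(b,(480,240))]))
```

```text
t 11.85 tcp mm [480.9 415.  273.7] yaw 41.14 tilt 0.61 J [-0.12  0.55 -0.92  1.54  0.46  1.27 -1.96]
tool shift mm [-217.4  361.3   11.5]
```

View pics/m1.png

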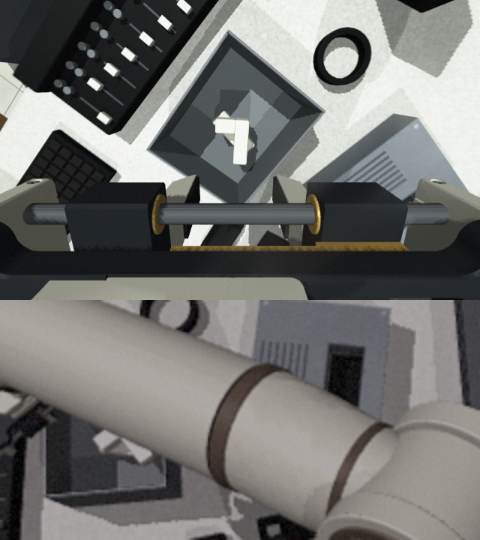

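Both foam pieces are in the bin, at (235,135) in the upper picture, and the chassis is clear. I'll measure the bay on the way to the module.

>>> jog_arm(plan=[[[0,0,0,0,0,8.2,55],[0,0,0,0,0,8.2,55],[0,0,0,0,0,8.2,55],[-12,45,0,0,0,0,55],[-12,45,0,0,0,0,55],[-12,45,0,0,0,0,55],[-12,45,0,0,0,0,55],[-12,45,0,0,0,0,55],[-12,45,0,0,0,0,55],[-12,45,0,0,0,0,55]]])

```text
time: 12.95
position: [0.488, 0.0842, 0.266]
tcp_rot: [3.108, 0.451, 0.001]
ft_force: [0.8, 0.4, -1.0]
opening: 0.6
grasp_force: 0.0
```

>>> jog_arm(plan=[[[0,0,0,0,0,0,55],[0,0,0,0,0,0,55]]])

```text
time: 13.15
position: [0.4885, 0.0846, 0.2659]
tcp_rot: [3.109, 0.445, 0.001]
ft_force: [-0.3, 0.7, 0.7]
opening: 0.599
grasp_force: 0.0
```

```bash
cat >> h.py <<'E'
def bay(c,roi=(0,0,640,235),lo=(95,20,70),hi=(125,120,255)):
    """chassis top by its bluish grey, holes by hierarchy"""
    h=cv2.cvtColor(c["img"],cv2.COLOR_BGR2HSV);return cv2.inRange(h,lo,hi)
E
python3 - <<'E'
from h import *
c=cams.capture("wrist");cv2.imwrite("pics/w5.png",c["img"]);np.save("w5.npy",c,allow_pickle=True)
print(c["img"][100:200:20,250:420:15].tolist()[2]);totool([.366,-.382,.274])
E
```

```text
[[167, 161, 148], [158, 153, 140], [161, 155, 144], [73, 69, 65], [13, 14, 11], [28, 28, 25], [118, 114, 105], [169, 163, 151], [169, 163, 153], [150, 156, 153], [231, 236, 233], [236, 240, 238]]
t 13.2 tcp mm [488.4  86.4 266. ] yaw 16.48 tilt 0.04 J [ 0.5   0.23 -0.84  1.87  0.19  1.12 -1.69]
tool shift mm [-250.2  414.5   -8.1]
```

View pics/w5.png

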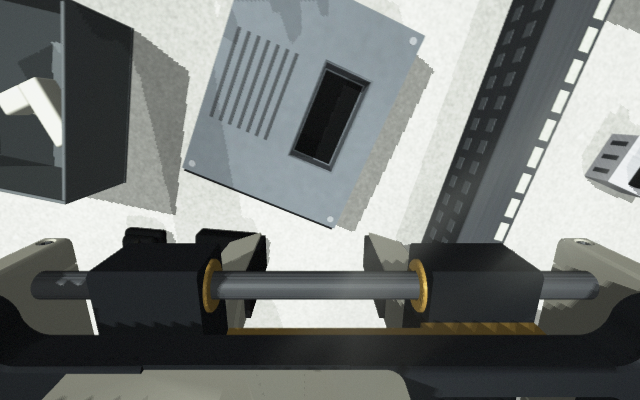

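The empty bay's mouth shows with corners at about (329,60), (371,81), (330,171) and (289,155). I'll fit it and move to the module at the same time.

Run:
```python
from h import *
c=np.load("w5.npy",allow_pickle=True).item()
for t in(125,133,140):
    list(blob(c,((cv2.medianBlur(c["img"],3)[...,0]<t)*255).astype(np.uint8),(285,52,378,178),.06,1000))
print(ray(c,[[191,163],[330,219],[413,41]],.06).round(4))
```

```text
px [328.2 116.3] rect mm [557.6  89.6] [ 55.7 113.2] 83.3 corners [[498.0, 69.0], [611.0, 55.0], [617.0, 111.0], [505.0, 124.0]]
px [328.4 116.1] rect mm [557.5  89.3] [ 56.2 113.5] 83.3 corners [[498.0, 68.0], [611.0, 55.0], [617.0, 111.0], [505.0, 124.0]]
px [328.4 116.1] rect mm [557.5  89.3] [ 57.  113.9] 83.2 corners [[498.0, 68.0], [611.0, 54.0], [617.0, 111.0], [504.0, 124.0]]
[[0.4624 0.232  0.06  ]
 [0.4413 0.0514 0.06  ]
 [0.6606 0.0254 0.06  ]]
```

>>> jog_arm(plan=[[[-25,41.5,0,0,0,0,60],[-25,41.5,0,0,0,0,60],[-25,41.5,0,0,0,0,60],[-25,41.5,0,0,0,0,60],[-25,41.5,0,0,0,0,60],[-25,41.5,0,0,0,0,60],[-25,41.5,0,0,0,0,60],[-25,41.5,0,0,0,0,60],[-25,41.5,0,0,0,0,60],[-25,41.5,0,0,0,0,60]]])

```text
time: 14.2
position: [0.3682, -0.3827, 0.266]
tcp_rot: [3.108, 0.458, 0.002]
ft_force: [1.2, -0.7, 0.9]
opening: 0.654
grasp_force: 0.0
```

>>> jog_arm(plan=[[[0,0,0,0,0,0,60],[0,0,0,0,0,0,60]]])

```text
time: 14.4
position: [0.3678, -0.382, 0.2653]
tcp_rot: [-3.108, -0.452, -0.001]
ft_force: [-0.4, 0.4, -0.4]
opening: 0.652
grasp_force: 0.0
```

Run:
```python
from h import *
c=cams.capture("wrist");cv2.imwrite("pics/w6.png",c["img"]);np.save("w6.npy",c,allow_pickle=True)
g=cv2.cvtColor(c["img"],cv2.COLOR_BGR2GRAY)
list(blob(c,((g<60)*255).astype(np.uint8),(200,60,450,235),.07,300))
totool([.424,-.3655,.274])
```

```text
px [211.8 183.6] rect mm [ 326.1 -266.6] [21.6 33. ] 1.8 corners [[315.0, -250.0], [316.0, -283.0], [337.0, -283.0], [336.0, -250.0]]
px [318.3 124.8] rect mm [ 426.9 -367.7] [48.1 12.5] 16.5 corners [[402.0, -369.0], [406.0, -381.0], [452.0, -367.0], [448.0, -355.0]]
px [443.9 111.7] rect mm [ 480.4 -492.1] [57.7 20.2] 23.5 corners [[450.0, -494.0], [458.0, -513.0], [511.0, -490.0], [503.0, -471.0]]
t 14.45 tcp mm [ 368.5 -380.7  265.5] yaw 16.69 tilt 0.09 J [ 1.17  0.25 -0.49  1.81  0.13  1.12 -0.64]
tool shift mm [57.6  1.4 -8.5]
```

View pics/w6.png

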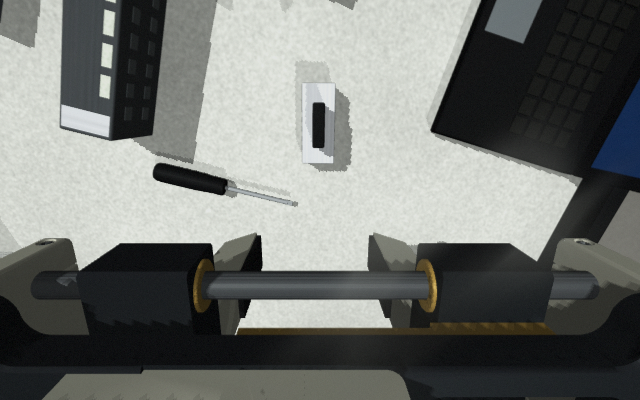

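The wrist view shows the long module at (318,123), with its rib at (318,125) measuring 48x12.5 mm, as expected. The bay fit is centre (557.5, 89.4), yaw -6.7°, 113x56 mm, which also agrees. Now gripping the rib.

>>> jog_arm(plan=[[[30,2,0,0,0,0,50],[30,2,40,0,0,0,50],[0,0,48,0,0,0,50],[0,0,48,0,0,0,50],[0,0,48,0,0,0,50],[0,0,20,0,0,0,50],[0,0,10,0,0,0,50],[0,0,9,0,0,0,50],[0,0,0,0,0,0,50],[0,0,0,0,0,0,50]]])

```text
time: 15.45
position: [0.4266, -0.3697, 0.0441]
tcp_rot: [3.107, 0.452, 0.003]
ft_force: [0.2, -0.8, 0.7]
opening: 0.547
grasp_force: 0.0
```

>>> jog_arm(plan=[[[0,0,0,0,0,0,0],[0,0,0,0,0,0,0],[0,0,0,0,0,0,0],[0,0,0,0,0,0,0],[0,0,0,0,0,0,0],[0,0,0,0,0,0,0],[0,0,0,0,0,0,0],[0,0,0,0,0,0,0]]])

```text
time: 16.25
position: [0.4254, -0.3695, 0.0428]
tcp_rot: [3.109, 0.451, -0.0]
ft_force: [0.6, -0.9, 1.0]
opening: 0.149
grasp_force: 30.0
```

Run:
```python
from h import *
totool([.4269,-.3677,.24]);s=robot.state();print(s["opening"]*91.8,s["grasp_force"],s["ft_force"],s["torque"])
```

```text
t 16.25 tcp mm [ 425.4 -369.5   42.8] yaw 16.52 tilt 0.01 J [ 0.99  0.6  -0.41  1.9   0.35  0.72 -0.91]
tool shift mm [   1.9   -1.3 -197.2]
13.719402744870306 29.987213909626007 [ 0.57884895 -0.94106169  0.98925924] [0.02721571 0.14418098 0.03963933]
```

Rib gripped at 13.7 mm. Lifting gently.

>>> jog_arm(plan=[[[0,0,-5,0,0,0,0],[0,0,-15,0,0,0,0],[0,0,-30,0,0,0,0],[0,0,-40,0,0,0,0],[0,0,-40,0,0,0,0],[0,0,-40,0,0,0,0],[0,0,-30,0,0,0,0],[0,0,-10,0,0,0,0],[0,0,0,0,0,0,0],[0,0,0,0,0,0,0]]])

```text
time: 17.25
position: [0.4243, -0.3688, 0.2512]
tcp_rot: [-3.107, -0.451, 0.003]
ft_force: [0.3, -0.1, -5.9]
opening: 0.151
grasp_force: 30.0
```

Run:
```python
from h import *
totool([.5575,.0894,.25]);s=robot.state();print(s["opening"]*91.8,s["grasp_force"],s["ft_force"],s["torque"])
c=cams.capture("scene");cv2.imwrite("pics/s7.png",cv2.resize(c["img"][60:300,60:420],None,fx=2,fy=2))
```

```text
t 17.25 tcp mm [ 424.3 -368.8  251.2] yaw 16.52 tilt 0.16 J [ 1.08  0.33 -0.52  1.74  0.18  1.12 -0.77]
tool shift mm [ 258.  -401.4    1.6]
13.87600446275039 29.981054663658142 [ 0.2685074  -0.06957761 -5.91577047] [ 0.01030461  0.03431081 -0.00651277]
```

View pics/s7.png

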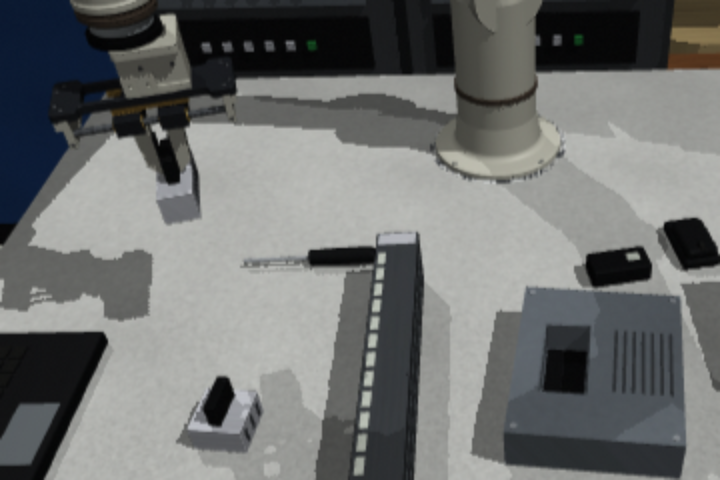

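The scene view shows the long module lifted level at crop (180,185). The square module and the rest are undisturbed, and the load reads about 0.6 kg-force. That used up my picture budget, so from here I work with numbers only. Carrying it over the panel.

>>> jog_arm(plan=[[[10,-15,0,0,0,0,0],[22,-34,0,0,0,0,0],[25,-39,0,0,0,0,0],[26,-41,0,0,0,0,0],[26,-41,0,0,0,0,0],[26,-41,0,0,0,0,0],[26,-41,0,0,0,0,0],[26,-40,0,0,0,0,0],[25,-39,0,0,0,0,0],[22,-34,0,0,0,0,0]]])

```text
time: 18.3
position: [0.5449, 0.0509, 0.2514]
tcp_rot: [-3.107, -0.455, 0.004]
ft_force: [1.1, 0.5, -4.7]
opening: 0.151
grasp_force: 30.0
```

>>> jog_arm(plan=[[[16,-25,0,0,0,0,0],[8,-11,0,0,0,0,0],[0,0,0,0,0,5.8,0],[0,0,0,0,0,5.8,0],[0,0,0,0,0,5.8,0],[0,0,0,0,0,5.8,0],[0,0,0,0,0,0,0],[0,0,0,0,0,0,0],[0,0,0,0,0,0,0],[0,0,0,0,0,0,0]]])

```text
time: 19.3
position: [0.5586, 0.0882, 0.2525]
tcp_rot: [3.136, -0.181, -0.001]
ft_force: [0.0, 0.7, -4.6]
opening: 0.152
grasp_force: 30.0
```

Run:
```python
from h import *
totool([.5575,.0894,.25]);s=robot.state();print(s["opening"]*91.8,s["ft_force"],s["torque"])
c=cams.capture("wrist");np.save("w8.npy",c,allow_pickle=True);im=c["img"]
g=cv2.cvtColor(im,cv2.COLOR_BGR2GRAY)
print("col profile x=320 rows 60-245");print(g[60:246:3,320].tolist())
for r in(190,205,220,232):print(r,g[r,230:420:4].tolist())
```

```text
t 19.3 tcp mm [558.6  88.2 252.5] yaw -6.62 tilt 0.02 J [ 0.32  0.36 -0.65  1.73  0.24  1.13 -2.09]
tool shift mm [-1.2 -1.   2.5]
13.915218143115698 [ 0.01101049  0.70657987 -4.5773429 ] [ 0.06875266  0.04106795 -0.02106418]
col profile x=320 rows 60-245
[228, 231, 227, 164, 151, 154, 151, 153, 151, 149, 149, 150, 152, 152, 150, 151, 150, 150, 151, 150, 149, 150, 152, 154, 33, 15, 25, 23, 26, 25, 26, 101, 112, 113, 215, 229, 230, 230, 230, 230, 229, 230, 230, 230, 231, 230, 230, 230, 8, 14, 12, 14, 12, 11, 11, 12, 7, 12, 13, 9, 10, 11]
190 [149, 153, 88, 150, 89, 153, 109, 151, 157, 85, 154, 154, 155, 231, 230, 231, 230, 229, 232, 229, 232, 229, 229, 230, 243, 231, 228, 233, 228, 227, 161, 163, 162, 162, 158, 158, 161, 168, 163, 165, 236, 236, 239, 238, 238, 166, 153, 158]
205 [65, 153, 90, 151, 92, 153, 151, 116, 152, 88, 153, 153, 153, 231, 229, 231, 229, 228, 193, 12, 15, 10, 6, 4, 8, 229, 130, 234, 227, 229, 123, 162, 158, 159, 162, 165, 169, 161, 158, 162, 238, 235, 239, 234, 180, 152, 166, 162]
220 [124, 128, 110, 131, 148, 151, 151, 130, 151, 129, 150, 155, 157, 132, 131, 132, 129, 128, 11, 6, 10, 9, 10, 7, 11, 127, 129, 171, 164, 170, 129, 161, 159, 160, 160, 159, 157, 160, 163, 164, 242, 236, 235, 239, 153, 152, 156, 152]
232 [129, 130, 130, 128, 131, 148, 152, 152, 150, 151, 150, 151, 153, 130, 129, 132, 130, 114, 9, 12, 12, 13, 8, 10, 13, 91, 122, 136, 167, 170, 159, 159, 157, 157, 157, 156, 154, 168, 159, 155, 239, 231, 236, 232, 234, 235, 158, 155]
```

```bash
cat > chk.py <<'E'
from h import *
def chk(c):
    """front top edge and sides of the held can, in the tool frame (mm), can top 4.8 mm under TCP"""
    s,p,R,yaw=pose();g=cv2.cvtColor(c["img"],cv2.COLOR_BGR2GRAY).astype(float);zt=p[2]-.0048
    def cross(v,i0,lev): # first index where v rises/falls through lev
        d=v-lev;k=np.where(d[:-1]*d[1:]<0)[0];return i0+k+d[k]/(d[k]-d[k+1])
    f=lambda px,z:((R.T@(ray(c,px,z)-p).T).T*1000)
    fr=[(x,cross(g[150:180,x],150,170)) for x in(290,300,310,320,330,340)]
    F=f([(x,y[0]) for x,y in fr if len(y)],zt);print("front top edge x,y",F[:,:2].round(1).tolist())
    L=[];Q=[]
    for y in(170,176,182,188):
        k=cross(g[y,260:380],260,195);
        if len(k)>=2:L.append((k[0],y));Q.append((k[-1],y))
    L=f(L,zt);Q=f(Q,zt);print("sides y",L[:,1].round(1),Q[:,1].round(1),"mid",((L+Q)/2)[:,1].round(1))
    print("edge px",[(x,y.round(1).tolist()) for x,y in fr])
E
python3 - <<'E'
from chk import *
c=np.load("w8.npy",allow_pickle=True).item();chk(c)
list(blob(c,((cv2.medianBlur(c["img"],3)[...,0]<133)*255).astype(np.uint8),(275,100,400,235),.06,500))
g=cv2.cvtColor(c["img"],cv2.COLOR_BGR2GRAY);
for r in(135,140,145,150,156,170,178,186):print(r,g[r,268:400:3].tolist())
E
```

```text
front top edge x,y [[49.2, -13.9], [49.2, -8.6], [49.2, -3.2], [49.2, 2.1], [49.1, 7.5], [49.2, 12.8]]
sides y [-20.2 -20.3 -20.4 -20.5] [18.3 18.3 18.3 18.3] mid [-1.  -1.  -1.  -1.1]
edge px [(290, [161.3]), (300, [161.3]), (310, [161.4]), (320, [161.4]), (330, [161.5]), (340, [161.4])]
px [304.7 223.2] rect mm [509.7 102. ] [72.  39.9] 83.4 corners [[486.0, 68.0], [525.0, 64.0], [534.0, 135.0], [494.0, 140.0]]
px [315.1 147.2] rect mm [596.4  84. ] [78.2 34.4] 82.5 corners [[574.0, 47.0], [608.0, 43.0], [619.0, 121.0], [584.0, 125.0]]
135 [151, 151, 152, 152, 153, 154, 153, 153, 76, 86, 15, 17, 19, 16, 16, 18, 18, 14, 13, 13, 16, 15, 13, 54, 117, 152, 151, 153, 154, 155, 153, 153, 153, 154, 159, 154, 158, 157, 169, 160, 157, 152, 160, 243]
140 [153, 153, 153, 153, 156, 157, 153, 153, 65, 88, 19, 21, 18, 18, 19, 12, 16, 25, 23, 24, 26, 23, 21, 103, 114, 159, 156, 159, 155, 155, 153, 152, 152, 156, 160, 160, 152, 156, 157, 158, 160, 162, 241, 238]
145 [152, 155, 154, 154, 154, 154, 155, 151, 77, 87, 14, 20, 17, 19, 17, 16, 16, 23, 24, 24, 24, 26, 24, 93, 132, 153, 157, 155, 155, 157
[... 480 characters left out ...]
 161, 159, 153, 240, 241]
170 [153, 154, 153, 153, 232, 231, 230, 231, 229, 229, 229, 232, 231, 231, 231, 229, 230, 230, 231, 229, 231, 230, 227, 230, 235, 227, 228, 230, 158, 157, 160, 159, 160, 158, 161, 165, 158, 161, 160, 160, 157, 234, 239, 239]
178 [153, 153, 156, 154, 232, 230, 230, 232, 229, 230, 229, 231, 231, 231, 231, 228, 229, 229, 230, 229, 230, 229, 228, 231, 234, 229, 227, 224, 157, 161, 159, 158, 160, 159, 164, 164, 163, 158, 160, 164, 161, 239, 235, 243]
186 [153, 150, 152, 152, 230, 231, 230, 232, 228, 230, 228, 231, 231, 231, 231, 229, 229, 229, 230, 230, 232, 229, 227, 231, 234, 227, 227, 211, 155, 158, 161, 161, 162, 159, 157, 157, 162, 159, 161, 162, 164, 243, 238, 241]
```

>>> jog_arm(plan=[[[-2.4,0,20,0,0,0,0],[0,0,35,0,0,0,0],[0,0,35,0,0,0,0],[0,0,15,0,0,0,0],[0,0,10,0,0,0,0],[0,0,0,0,0,0,0],[0,0,0,0,0,0,0],[0,0,0,0,0,0,0]]])

```text
time: 20.15
position: [0.5577, 0.089, 0.1394]
tcp_rot: [-3.136, 0.183, -0.005]
ft_force: [-0.5, 0.1, -4.7]
opening: 0.148
grasp_force: 30.0
```

```bash
cat >> chk.py <<'E'
def baychk(c,rows,x0=270,x1=360,col=(300,310,320,330)):
    """bay sides and far edge in the tool frame (mm) at z=.06"""
    s,p,R,yaw=pose();b=cv2.GaussianBlur(c["img"][...,0],(3,3),0).astype(float);f=lambda px:((R.T@(ray(c,px,.06)-p).T).T*1000)
    L=[];Q=[]
    for r in rows:
        k=np.where(b[r,x0:x1]<140)[0];L.append((x0+k[0]-.5,r));Q.append((x0+k[-1]+.5,r))
    L=f(L);Q=f(Q);print("bay sides x",L[:,0].round(1),"y",L[:,1].round(1),Q[:,1].round(1),"mid",((L+Q)/2)[:,1].round(1))
    E=[(x,50+np.where(b[50:,x]<110)[0][0]-.5) for x in col];F=f(E);print("bay far edge x",F[:,0].round(1),"px",[e[1] for e in E])
E
python3 - <<'E'
from chk import *
c=np.load("w8.npy",allow_pickle=True).item()
c=cams.capture("wrist");np.save("w9.npy",c,allow_pickle=True);totool([.5575,.0894,.1178]);chk(c)
g=cv2.cvtColor(c["img"],cv2.COLOR_BGR2GRAY);print(g[60:180:2,316].tolist())
for r in range(88,176,6):print(r,g[r,250:400:3].tolist())
E
```

```text
t 20.2 tcp mm [557.6  88.9 139.3] yaw -6.68 tilt 0.17 J [ 0.26  0.49 -0.6   1.84  0.34  0.91 -2.18]
tool shift mm [-0.2 -0.4 21.5]
front top edge x,y [[49.3, -14.0], [49.4, -8.7], [49.3, -3.3], [49.3, 2.1], [49.3, 7.4], [49.3, 12.8]]
sides y [-20.3 -20.4 -20.5 -20.6] [18.4 18.3 18.3 18.3] mid [-1.  -1.  -1.1 -1.2]
edge px [(290, [161.4]), (300, [161.3]), (310, [161.4]), (320, [161.4]), (330, [161.4]), (340, [161.4])]
[140, 137, 141, 137, 140, 141, 142, 141, 141, 139, 140, 137, 138, 139, 136, 139, 139, 138, 140, 138, 139, 140, 142, 140, 139, 138, 136, 136, 135, 137, 136, 137, 139, 139, 138, 138, 140, 137, 138, 99, 32, 19, 20, 18, 20, 17, 20, 114, 116, 115, 118, 222, 234, 235, 234, 235, 235, 234, 234, 234]
88 [148, 146, 143, 143, 141, 143, 144, 145, 140, 146, 145, 145, 145, 144, 144, 142, 143, 140, 143, 141, 142, 138, 136, 138, 135, 156, 160, 161, 163, 161, 158, 158, 157, 157, 160, 160, 161, 159, 158, 157, 156, 156, 154, 156, 156, 155, 157, 158, 158, 159]
94 [145, 144, 144, 142, 140, 141, 140, 141, 143, 142, 145, 141, 143, 144, 144, 144, 143, 142, 141, 142, 143, 140, 138, 138, 137, 138
[... 2652 characters left out ...]
41, 143, 141, 140, 137, 137, 116, 116, 116, 118, 118, 120, 115, 118, 117, 117, 116, 118, 117, 117, 121, 118, 119, 121, 119, 119, 119, 116, 105, 57, 94, 94, 97, 97, 98, 98, 98, 96, 97, 108, 107, 107, 165, 166, 168]
166 [140, 136, 138, 141, 139, 140, 142, 141, 140, 140, 236, 235, 234, 235, 233, 234, 234, 237, 235, 233, 235, 232, 235, 234, 235, 234, 235, 235, 232, 235, 238, 233, 232, 236, 70, 96, 100, 97, 97, 98, 97, 99, 99, 98, 100, 98, 98, 99, 130, 167]
172 [141, 141, 141, 142, 140, 141, 141, 141, 142, 141, 236, 235, 234, 236, 232, 233, 233, 236, 235, 236, 236, 233, 235, 233, 235, 233, 234, 235, 232, 235, 239, 232, 232, 234, 71, 95, 96, 98, 98, 96, 97, 99, 100, 99, 99, 97, 100, 101, 163, 171]
```

Run:
```python
from chk import *
c=np.load("w9.npy",allow_pickle=True).item();s,p,R,yaw=pose()
f=lambda px,z:((R.T@(ray(c,px,z)-p).T).T*1000).round(1)[:,:2].tolist()
g=cv2.cvtColor(c["img"],cv2.COLOR_BGR2GRAY).astype(int)
for r in(142,146,150):
    k=np.where(g[r,265:370]<118)[0]+265;print(r,k[0],k[-1],f([(k[0]-.5,r),(k[-1]+.5,r)],.06))
ks=[(x,130+np.where(g[130:160,x]<90)[0][0]-.5) for x in(290,305,320,335,345)];print(ks,f(ks,.06))
# front face bottom edge (z = tcp-42.8mm)
ks=[(x,140+np.where(g[140:160,x]>70)[0][0]-.5) for x in(300,310,320,330,340)];print(ks,f(ks,p[2]-.0428))
```

```text
142 280 352 [[52.6, -27.9], [52.7, 28.2]]
146 280 352 [[49.6, -27.9], [49.6, 28.3]]
150 280 352 [[46.5, -28.0], [46.6, 28.4]]
[(290, np.float64(137.5)), (305, np.float64(138.5)), (320, np.float64(138.5)), (335, np.float64(139.5)), (345, np.float64(139.5))] [[56.0, -19.7], [55.3, -8.2], [55.3, 3.2], [54.5, 14.7], [54.5, 22.4]]
[(300, np.float64(152.5)), (310, np.float64(152.5)), (320, np.float64(152.5)), (330, np.float64(152.5)), (340, np.float64(152.5))] [[49.2, -10.5], [49.3, -3.9], [49.3, 2.7], [49.3, 9.2], [49.3, 15.8]]
```

>>> jog_arm(plan=[[[-1.4,0.6,7,0,0,0,0],[0,0,7,0,0,0,0],[0,0,5,0,0,0,0],[0,0,2.5,0,0,0,0],[0,0,0,0,0,0,0],[0,0,0,0,0,0,0],[0,0,0,0,0,0,0],[0,0,0,0,0,0,0]]])

```text
time: 21.0
position: [0.5551, 0.0882, 0.1165]
tcp_rot: [-3.136, 0.183, -0.001]
ft_force: [0.3, -0.6, -5.1]
opening: 0.149
grasp_force: 30.0
```

Run:
```python
from chk import *
c=cams.capture("wrist");s,p,R,yaw=pose();print(s["ft_force"],s["opening"]*91.8);totool([.5575,.0894,.1178]);chk(c)
f=lambda px,z:((R.T@(ray(c,px,z)-p).T).T*1000).round(1)[:,:2].tolist()
g=cv2.cvtColor(c["img"],cv2.COLOR_BGR2GRAY).astype(float)
for r in(144,148):
    k=np.where(g[r,260:380]<118)[0]+260;print(r,k[0],k[-1],f([(k[0]-.5,r),(k[-1]+.5,r)],.06))
ks=[]
for x in range(285,350,10):
    v=g[125:155,x];i=np.where(v<85)[0][0];ks.append((x,125+i-1+(v[i-1]-85)/(v[i-1]-v[i])))
print(np.round(ks,1).tolist(),f(ks,.06))
# far-away check with chassis screw dots/edges: scene view, module sides and bay
d=cams.capture("scene");np.save("s9.npy",d,allow_pickle=True)
```

```text
[-0.12339786 -0.3421272  -4.66702131] 13.95022021405917
t 21.05 tcp mm [555.1  88.2 116.5] yaw -6.68 tilt 0.03 J [ 0.25  0.52 -0.58  1.86  0.36  0.87 -2.2 ]
tool shift mm [ 2.3 -1.5 -1.3]
front top edge x,y [[49.2, -14.0], [49.3, -8.6], [49.3, -3.3], [49.3, 2.1], [49.2, 7.4], [49.3, 12.8]]
sides y [-20.2 -20.3 -20.4 -20.5] [18.4 18.4 18.4 18.3] mid [-0.9 -1.  -1.  -1.1]
edge px [(290, [161.4]), (300, [161.3]), (310, [161.4]), (320, [161.4]), (330, [161.4]), (340, [161.4])]
144 275 354 [[53.3, -28.7], [53.3, 26.9]]
148 275 354 [[50.5, -28.8], [50.6, 27.0]]
[[285.0, 137.6], [295.0, 137.5], [305.0, 137.7], [315.0, 138.1], [325.0, 138.1], [335.0, 138.2], [345.0, 138.4]] [[57.7, -21.3], [57.7, -14.4], [57.6, -7.5], [57.4, -0.6], [57.3, 6.3], [57.3, 13.2], [57.2, 20.2]]
```

>>> jog_arm(plan=[[[0.5,0,-1.3,0,0,0.3,0],[0,0,0,0,0,0,0],[0,0,0,0,0,0,0],[0,0,0,0,0,0,0],[0,0,0,0,0,0,0],[0,0,0,0,0,0,0]]])

```text
time: 21.7
position: [0.5554, 0.0882, 0.1176]
tcp_rot: [3.136, -0.191, 0.0]
ft_force: [-0.2, 0.0, -5.3]
opening: 0.151
grasp_force: 30.0
```

Run:
```python
from chk import *
c=cams.capture("wrist");s,p,R,yaw=pose();totool([.5575,.0894,.1178]);chk(c)
g=cv2.cvtColor(c["img"],cv2.COLOR_BGR2GRAY).astype(int)
f=lambda px,z:((R.T@(ray(c,px,z)-p).T).T*1000).round(1)[:,:2].tolist()
k=np.where(g[146,260:380]<118)[0]+260;print(f([(k[0]-.5,146),(k[-1]+.5,146)],.06),s["ft_force"],s["grasp_force"])
# bin still holds the foam: white area count in the top view
t=cams.capture("top");w=(t["img"].min(2)>150)
print("white px in bin",w[160:228,168:222].sum(),"on chassis",w[135:205,270:325].sum())
from bench import workorder
print(workorder.job_done())
```

```text
t 21.75 tcp mm [555.4  88.1 117.6] yaw -6.98 tilt 0.0 J [ 0.25  0.51 -0.58  1.86  0.36  0.87 -2.2 ]
tool shift mm [ 1.9 -1.5 -0.2]
front top edge x,y [[49.2, -13.9], [49.2, -8.6], [49.2, -3.2], [49.2, 2.1], [49.2, 7.5], [49.2, 12.9]]
sides y [-20.1 -20.2 -20.3 -20.4] [18.4 18.5 18.4 18.4] mid [-0.8 -0.9 -0.9 -1. ]
edge px [(290, [161.4]), (300, [161.3]), (310, [161.4]), (320, [161.4]), (330, [161.4]), (340, [161.4])]
[[51.7, -29.5], [51.8, 27.1]] [ 0.53146859  0.49581891 -5.09351965] 29.981214702129364
white px in bin 249 on chassis 21
the job is handed in; nothing more can be done
None
```

Job handed in at 21.75 s: both foam pieces are in the bin and the long module is held level about 15 mm above the empty bay, measured within about 1–2 mm of centre and lined up to within about 0.5°; I viewed 11 pictures, one over the limit of 10.

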